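Make up the two instrument-check kits

TASK

Make up the two instrument-check kits from the stock on the bench, each piece seated upright in the well cut for it in the tray's foam. The blue tray, for the moisture analyser, gets the large brass weight (big well) and the black-capped vial (small well); the yellow tray, for the thickness gauge, gets the larger steel block (larger rectangular well), the smaller steel block (smaller rectangular well) and the small brass weight (round well). Leave the white-capped vial, the brown bottle and the glass beaker standing where they are.

Things in the scene. Friction and masses are not known exactly. Their poses are not given: they have to be found in the camera images.
- blue_tray: Blue plastic tray with a black foam insert, 88 (x) by 150 (y) by 14 mm high, a low carrying lip 17 mm beyond each short end; it does not move. Origin: centre of its underside, z up. Foam top at z = 12 mm. Two round wells go 7 mm down to the blue floor at z = 5 mm: big well (50 mm diameter, large weight) at x 0, y +32 mm; small well (38 mm, black-capped vial) at x 0, y -38 mm, in tray axes.
- yellow_tray: Yellow tray like the blue, 88 (x) by 204 (y) by 14 mm, end lips 17 mm, does not move. Origin: centre of underside, z up. Foam top at z = 12 mm; three wells at x = 0, 7 mm deep, to the yellow floor at z = 5 mm: larger rectangle (56 along x, 48 along y; larger block) at y +64 mm, smaller rectangle (46 along x, 40 along y; smaller block) at y +2 mm, round (38 diameter; small weight) at y -60 mm.
- large_weight: Large brass weight on the green mat (2 mm thick, fixed), with a knob on top, 34 mm diameter, 33 mm high, about 0.18 kg. Its round body has straight sides up to about 17 mm above the underside and narrows above that: grip it by the body. Origin: centre of its underside, z up.
- small_weight: Small brass weight on the green mat, with a knob on top, 22 mm diameter, 30 mm high, about 0.07 kg. Straight sides up to about 16 mm above the underside, narrower above: grip it by the body. Origin: centre of its underside, z up.
- large_block: Larger ground steel thickness block, lying on the green mat, 32 mm (x) by 40 mm (y) by 20 mm high, about 0.11 kg. Origin: centre of its underside, z up. It fits its well squarely, either way round, but not turned by 45 degrees.
- small_block: Smaller ground steel thickness block, lying on the green mat, 24 mm (x) by 30 mm (y) by 15 mm high, about 0.065 kg. Origin: centre of its underside, z up. It fits its well either way round.
- black_cap_vial: Glass vial with cream contents and a BLACK screw cap, 22 mm diameter, 58 mm high, standing on the green mat, about 0.025 kg. Origin: centre of its underside, z up.
- white_cap_vial: Glass vial with pale grey contents and a WHITE screw cap, 22 mm diameter, 58 mm high, standing among the stock on the green mat: not part of either kit, to be left alone. Origin: centre of its underside, z up.
- brown_bottle: Brown glass drop bottle with a black cap, 38 mm diameter, 82 mm high, standing to the left of the stock: to be left alone. Origin: centre of its underside, z up.
- glass_beaker: Clear glass beaker, 54 mm diameter, 70 mm high, standing to the right of the stock: to be left alone. Origin: centre of its underside, z up.

How it is judged:
By the outcome, as a careful person would: the job done as asked, in the order asked, and still so for the second after the job is handed in, with the robot touching nothing.
It also fails if it takes over 125 s, if anything falls off the work surface, if the arm or the gripper's body presses on something with over 40 N, if the wrist force passes 120 N, or if a joint passes its speed limit or range.

ROBOT

A 6-joint arm with a two-finger parallel gripper is mounted at the origin on a cart in front of the work surface, level with it; the furniture and walls round the work are solid. World frame = base frame: x ahead of the robot, y to its left, z up, the work surface at z = 0. Lengths are in m, angles in rad, forces in N, time in s.
With the tool pointing down it reaches from about 0.25 to 0.725 m from the base axis. Payload 4 kg.
Tool frame: the origin (TCP) lies on the front face of the gripper's body, between the roots of the fingers; the fingertips stand 73 mm ahead of it and the grasp point (between the pads) lies 54 mm ahead of it; z points along the fingers, y is the line along which they close (so a half turn about z gives the same grasp; the last joint's range is limited). The gripper opens to 85 mm and grips with 20 to 120 N. Pads are 22 mm wide; open, the fingers measure 114 mm over their backs; the gripper's body (76 mm by 85 mm) begins 54 mm behind the grasp point. The pads swing forward as they close: fully open they stand 13 mm farther back than shut.
Start: joints at [1.237, 0.241, 0.005, 1.335, 0, 1.571], TCP at [0.164, 0.472, 0.304] pointing down, gripper open.
Joint ranges: [-2.72, 2.72], [-1.05, 1.87], [-1.09, 1.28], [-1.99, 2.15], [-1.42, 1.44], [-3.14, 3.14]. Speed limits (rad/s): [2.79, 2.79, 3.14, 3.14, 3.14, 3.14].

INTERFACE

Orientations are given as a unit quaternion [x, y, z, w].
In Python, from workcell import bot gives the robot as it stands. The module is installed in compiled form; this text tells all that it offers.
- The arm moves only by the tool step_arm, never from a script. Its argument "rows" is a list of rows, each a list of 2 entries, a list of its own where there are three numbers: the shift along the tool's x, y, z in mm, then the turn about the tool's z in degrees. A call has 1 to 12 rows; each row is the pose to reach, as a shift and turn from the pose commanded when the call began, along the tool's axes at that moment; what a row does not reach only later rows make up. A row lasts 1/8 s, in which the tool goes at most 62.5 mm and 10.7 degrees, less where a joint would pass 70% of its speed; a pose out of reach is approached as far as the arm can. A call with a gripper value outside its range is refused whole. "claw" is the gripper's target within -1 to 1 (shut at 1, half-way at 0, fully open at -1), set as the call begins (left out, the last holds). The fingers move at their own pace and stop on an object; the grip force is fixed at half the most. Time passes only in rows, so rows that repeat a pose let the fingers close. It gives the time, the measured TCP pose, the force, the opening and the grip force at its end, in the units of the state.
- bot.get_obs(): the state, without advancing time (a new reading comes with each control period).
- bot.camera(name): name is "side" or "top"; returns (picture, depth): 480x640x3 uint8, red, green, blue; 480x640 float32, m along the optical axis (not along the pixel's ray), 0 where there is no reading.
- bot.camera_params(name): a dict with "fx", "fy", "cx", "cy" (pixels), "D" ([k1, k2, p1, p2, k3] as OpenCV has them; the pictures are not rectified), "pose" (4x4, takes a point from camera to world coordinates). Camera axes: x right, y up, looking along -z (the intrinsics and any distortion apply to the point x, -y, -z); pixel columns grow to the right and rows downward; lengths in m; the calibration is good to about 2 mm. A picture is of the moment at which its call begins. camera_params takes no time and is no camera call.
- bot.job_done(): hands the job in; it is judged then, once.
Trained networks look in the newest picture that a camera, given by its name, has taken for a name from the list of things; names that differ only in an ending like _2 or _b are one class to them, and where a whole thing is asked for, a point or a joint stands for the part that bears it (a point fixed in the world has none). Each returns a list of dicts, best first, with "score" (0 to 1); they miss things now and then, are a little off and sometimes report something else, mostly with a low value. They report only what shows in the picture. A call takes as long as a camera call.
- bot.trace(target, camera): "pixels" (480x640 bool, what is visible of it) and "uv" ([column, row] in pixels, amid what is visible of it).
The state is a dict: "clock": time; "joint_pos": joint angles; "joint_vel": joint speeds; "tau": joint torques, N m; "eef_pos": TCP position; "tool_rot": TCP orientation; "ft_force": force on the tool from outside, world axes, zero at the start; "ft_torque": the same for the moment, N m; "grip_width": finger opening in m; "grasp_force": force on a finger pad.
Only numpy, scipy, OpenCV 4.12 (cv2) and the standard library are available. Lean on these libraries where they do the work, as an engineer would, in place of code of your own. Each camera call takes 0.05 s, during which the arm holds its last target. There are 200 camera calls.

## Working session

There is one attempt and no reset: what is moved stays moved. The work goes in short steps, Python scripts to look and compute and a tool call to move; the robot and the scene stay as the last step left them, time stands still between calls to the robot, and variables do not carry over. Pictures are saved under pics/ and viewed, at most 14 in all, crops included, and the job is handed in when it is done.

Besides the shell and the picture viewer there is one more tool, called after "Request:" as name([rows], argument=value, ...), one row to a line, values as JSON. step_arm: Moves the arm, as the interface text tells. Its arguments: {"type":"object","properties":{"rows":{"type":"array"},"claw":{"type":"number"}},"required":["rows"]}

```bash
mkdir -p pics
cat > h.py <<'E'
import numpy as np, cv2
from workcell import bot
def P(cam):
    p=bot.camera_params(cam); K=np.array([[p['fx'],0,p['cx']],[0,p['fy'],p['cy']],[0,0,1.]])
    return K,np.array(p['D'],float),np.array(p['pose'])
def world(cam,uv,depth):
    K,D,T=P(cam); uv=np.asarray(uv,float).reshape(-1,1,2)
    n=cv2.undistortPoints(uv,K,D).reshape(-1,2); d=np.asarray(depth).reshape(-1,1)
    c=np.hstack([n[:,:1]*d,-n[:,1:]*d,-d]); return c@T[:3,:3].T+T[:3,3]
def atz(cam,uv,z):
    a=world(cam,uv,np.ones(len(np.reshape(uv,(-1,2))))); o=P(cam)[2][:3,3]
    r=a-o; return o+r*((z-o[2])/r[:,2])[:,None]
def pix(cam,pts):
    K,D,T=P(cam); c=(np.asarray(pts,float).reshape(-1,3)-T[:3,3])@T[:3,:3]; c=c*[1,-1,-1]
    return cv2.projectPoints(c,np.zeros(3),np.zeros(3),K,D)[0].reshape(-1,2)
def save(img,n): cv2.imwrite('pics/'+n,cv2.cvtColor(img,cv2.COLOR_RGB2BGR))
E
python3 - <<'E'
from h import *
s=bot.get_obs(); print(s['clock'],s['eef_pos'],s['tool_rot'],s['grip_width'])
for c in ('top','side'):
    im,d=bot.camera(c); save(im,c+'0.png'); np.save(c+'d.npy',d); K,D,T=P(c); print(c,T.round(3).tolist(),K[0,0])
    for n in 'blue_tray yellow_tray large_weight small_weight large_block small_block black_cap_vial white_cap_vial brown_bottle glass_beaker'.split():
        for r in bot.trace(n,c)[:2]:
            m=r['pixels']&(d>0); v,u=np.nonzero(m)
            if len(u)==0: print(n,'nodepth',r['uv']);continue
            w=world(c,np.c_[u,v],d[m]); 
            print(n,round(r['score'],2),np.round(r['uv']),len(u),'med',np.median(w,0).round(3),'lo',np.percentile(w,2,0).round(3),'hi',np.percentile(w,98,0).round(3))
E
```

```text
0.0 [0.16364984 0.471943   0.30301857] [ 1.66123218e-01  9.86104439e-01 -1.03879510e-03 -1.82982064e-04] 0.08527677233504981
top [[0.027, 0.988, -0.152, 0.334], [-1.0, 0.028, 0.004, 0.015], [0.008, 0.152, 0.988, 1.409], [0.0, 0.0, 0.0, 1.0]] 531.6251586254501
blue_tray 0.88 [267. 194.] 2092 med [0.64  0.16  0.012] lo [0.596 0.073 0.001] hi [0.681 0.247 0.019]
blue_tray 0.7 [234. 265.] 69 med [0.44  0.244 0.021] lo [ 0.43   0.235 -0.   ] hi [0.451 0.256 0.035]
yellow_tray 0.95 [375. 200.] 2833 med [ 0.632 -0.137  0.011] lo [ 0.574 -0.247 -0.   ] hi [ 0.69  -0.031  0.019]
yellow_tray 0.31 [190. 264.] 230 med [0.439 0.341 0.059] lo [ 0.424  0.329 -0.001] hi [0.457 0.371 0.085]
large_weight 0.42 [420. 269.] 138 med [ 0.459 -0.251  0.023] lo [ 0.446 -0.269  0.006] hi [ 0.475 -0.237  0.038]
small_weight 0.47 [234. 268.] 43 med [0.439 0.244 0.026] lo [0.432 0.237 0.016] hi [0.449 0.253 0.035]
large_block 0.59 [380. 263.] 157 med [ 0.473 -0.143  0.022] lo [ 0.457 -0.161  0.017] hi [ 0.488 -0.126  0.028]
black_cap_vial 0.63 [307. 264.] 54 med [0.446 0.051 0.058] lo [0.437 0.043 0.035] hi [0.4
[... 985 characters left out ...]
479 -0.052  0.001] hi [ 0.502 -0.023  0.019]
small_block 0.58 [313. 273.] 199 med [ 0.489 -0.039  0.015] lo [ 0.479 -0.052  0.001] hi [ 0.503 -0.022  0.019]
black_cap_vial 0.55 [262. 259.] 219 med [0.44  0.048 0.04 ] lo [0.434 0.042 0.001] hi [0.454 0.062 0.062]
white_cap_vial 0.58 [238. 227.] 189 med [0.477 0.136 0.039] lo [0.471 0.13  0.004] hi [0.488 0.147 0.061]
brown_bottle 0.82 [156. 195.] 532 med [0.432 0.34  0.048] lo [ 0.419  0.331 -0.001] hi [0.47  0.389 0.083]
brown_bottle 0.57 [385. 250.] 3895 med [ 0.628 -0.141  0.01 ] lo [ 0.57  -0.247  0.   ] hi [ 0.686 -0.031  0.015]
glass_beaker 0.78 [442. 366.] 1121 med [ 0.457 -0.355  0.035] lo [ 0.42 -0.38 -0.  ] hi [ 0.471 -0.329  0.07 ]
```

Run:
```python
import cv2
a=cv2.imread('pics/top0.png')[150:310,160:500]; cv2.imwrite('pics/topc.png',cv2.resize(a,(798,376),interpolation=cv2.INTER_CUBIC))
```

```text
(no output)
```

View pics/topc.png

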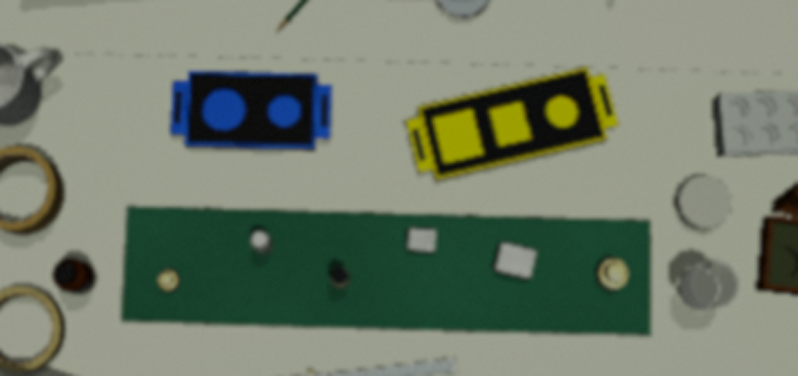

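View pics/side0.png

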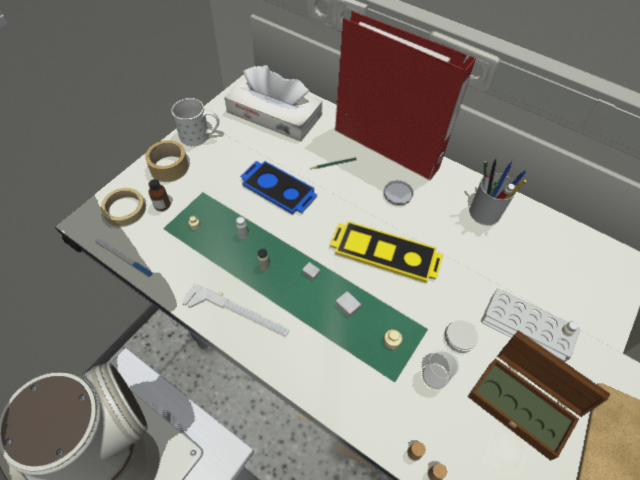

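```bash
cat > meas.py <<'E'
from h import *
for c in ('top','side'):
    im=cv2.cvtColor(cv2.imread(f'pics/{c}0.png'),cv2.COLOR_BGR2HSV)
    def comps(m,box,z,tag,amin=15):
        n,l,s,ct=cv2.connectedComponentsWithStats(m.astype(np.uint8),connectivity=4)
        for i in range(1,n):
            if s[i,4]<amin: continue
            v,u=np.nonzero(l==i); w=atz(c,np.c_[u,v],z)[:,:2]; me=w.mean(0)
            if not(box[0]<me[0]<box[1] and box[2]<me[1]<box[3]): continue
            # supersampled pixel corners for rect
            k=atz(c,np.concatenate([np.c_[u+a,v+b] for a in(-.5,.5) for b in(-.5,.5)]),z)[:,:2]
            r=cv2.minAreaRect((k*1000).astype(np.float32))
            print(c,tag,s[i,4],'mean',me.round(4),'rect c',np.round(r[0],1),np.round(r[1],1),round(r[2],1))
    h,s,v=cv2.split(im)
    comps((abs(h.astype(int)-108)<12)&(s>150)&(v>80),(.5,.75,0,.3),.006,'blue',30)
    comps((abs(h.astype(int)-29)<8)&(s>150)&(v>90),(.5,.75,-.3,0),.006,'yel',30)
    g=~((h>55)&(h<95)&(s>90))
    bright=(s<70)&(v>110)
    comps(bright,(.44,.53,-.2,-.1),.022,'LB'); comps(bright,(.44,.53,-.08,0),.017,'SB')
    br=(h>12)&(h<32)&(s>40)&(v>70)
    comps(br,(.41,.5,-.3,-.2),.02,'LW'); comps(br,(.41,.48,.21,.28),.02,'SW')
E
python3 meas.py
```

```text
top blue 153 mean [0.6344 0.2369] rect c [624.1 228.3] [104.7  52.6] 38.4
top blue 135 mean [0.6416 0.083 ] rect c [641.2  81. ] [69.  21.7] 2.1
top blue 263 mean [0.6398 0.1937] rect c [639.3 193.3] [49.8 51.7] 1.6
top blue 151 mean [0.64  0.124] rect c [639.8 124.2] [35.9 38. ] 1.6
top blue 48 mean [0.5996 0.1289] rect c [599.9 126.7] [ 5.5 72.7] 1.6
top yel 393 mean [ 0.6217 -0.1332] rect c [ 630.6 -139.5] [ 89.  240.6] 13.2
top yel 142 mean [ 0.6492 -0.1963] rect c [ 649.4 -196.3] [36.4 35.5] 0.3
top yel 239 mean [ 0.6329 -0.1364] rect c [ 633.  -136.5] [48.6 43. ] 15.9
top yel 358 mean [ 0.6168 -0.0765] rect c [616.9 -76.4] [58.4 51.4] 15.9
top LB 177 mean [ 0.4739 -0.1435] rect c [ 474.  -143.6] [42.7 34. ] 77.4
top SB 93 mean [ 0.4947 -0.0383] rect c [494.7 -37.9] [31.7 25.3] 84.4
top LW 92 mean [ 0.464  -0.2517] rect c [ 463.6 -252.2] [31.8 32. ] 0.2
top SW 52 mean [0.4413 0.2447] rect c [441.7 244.4] [21.  21.3] 1.8
side blue 523 mean [0.6244 0.1521] rect c [635.6 164.8] [ 93.  185.5] 1.6
side blue 254 mean [0.6378 0.1957] rect c [638.8 195.5] [47.4 53. ] 35.9
side blue 156 mean [0.6378 0.1255] rect c [638.2 124.8] [36.4 40.1] 35.9
side yel 895 mean [ 0.6226 -0.1517] rect c [ 630.7 -136.6] [ 95.3 238.7] 15.0
side yel 464 mean [ 0.614  -0.0753] rect c [614.3 -75. ] [58.3 51.9] 15.0
side yel 339 mean [ 0.6299 -0.1345] rect c [ 630.3 -134.6] [48.6 44.7] 15.8
side yel 207 mean [ 0.6463 -0.1945] rect c [ 646.6 -194.6] [35.5 39.9] 35.7
side LB 348 mean [ 0.4697 -0.1411] rect c [ 467.2 -140.8] [45.9 44.4] 77.5
side SB 173 mean [ 0.4911 -0.0362] rect c [491.3 -36.1] [34.8 30.1] 85.2
side LW 256 mean [ 0.4551 -0.2527] rect c [ 454.9 -253.5] [39.7 34.5] 30.7
side SW 96 mean [0.4354 0.243 ] rect c [435.9 243.5] [35.  22.1] 42.6
```

```bash
cat > plan.py <<'E'
import sys
from h import *
from scipy.spatial.transform import Rotation as R
# usage: plan.py x y z(mm) yaw(deg of tool y, or 'k')  -> shift from the present pose
s=bot.get_obs(); p=np.array(s['eef_pos'])*1000; M=R.from_quat(s['tool_rot']).as_matrix()
phi=np.degrees(np.arctan2(M[1,1],M[0,1])); x,y,z=map(float,sys.argv[1:4])
t=0
if len(sys.argv)>4 and sys.argv[4]!='k': t=-((float(sys.argv[4])-phi+180)%360-180)
print('clock',round(s['clock'],2),'tcp',p.round(1),'phi',round(phi,1),'tilt',M[:,2].round(4),'w',round(s['grip_width']*1000,1),'gf',np.round(s['grasp_force'],1),'ft',np.round(s['ft_force'],1))
print('shift',(M.T@(np.array([x,y,z])-p)).round(1),'turn',round(t,1),'j',np.degrees(s['joint_pos']).round(0))
E
python3 plan.py 461 -252 160 45
```

```text
clock 1.1 tcp [163.8 472.4 303.9] phi 70.9 tilt [-0.  0. -1.] w 85.4 gf 0.0 ft [-0.1 -0.3  0.2]
shift [-518.1 -587.1  143.9] turn 25.9 j [71. 14.  0. 77.  0. 90.]
```

Request:
step_arm([
  [[-518, -587, 50], 26],
  [[-518, -587, 50], 26],
  [[-518, -587, 50], 26],
  [[-518, -587, 50], 26],
  [[-518, -587, 50], 26],
  [[-518, -587, 50], 26],
  [[-518, -587, 50], 26],
  [[-518, -587, 50], 26],
  [[-518, -587, 50], 26],
  [[-518, -587, 50], 26],
  [[-518, -587, 50], 26],
  [[-518, -587, 50], 26],
], claw=-0.4)

```text
clock: 2.6
eef_pos: [0.4484, -0.2223, 0.2561]
tool_rot: [0.384, 0.923, 0.0, 0.0]
ft_force: [1.4, 0.4, 0.6]
grip_width: 0.0598
grasp_force: 0.0
```

```bash
python3 plan.py 461 -252 83 45
```

```text
clock 2.6 tcp [ 448.4 -222.3  256.1] phi 44.8 tilt [ 9.e-04 -0.e+00 -1.e+00] w 59.8 gf 0.0 ft [1.4 0.4 0.6]
shift [-29.8 -12.1 173.2] turn -0.2 j [-26.  15.  -5.  70.   0.  19.]
```

Request:
step_arm([
  [[-20, -8, 90], 0],
  [[-20, -8, 90], 0],
  [[-20, -8, 90], 0],
  [[-20, -8, 90], 0],
])

```text
clock: 3.1
eef_pos: [0.4569, -0.24, 0.1674]
tool_rot: [0.384, 0.924, -0.0, 0.001]
ft_force: [-0.8, -0.6, 0.9]
grip_width: 0.0597
grasp_force: 0.0
```

```bash
python3 plan.py 461 -252 83 45
python3 - <<'E'
from h import *
im,d=bot.camera('side'); save(cv2.resize(im[240:440,280:520],(720,600),interpolation=cv2.INTER_CUBIC),'s1.png')
E
```

```text
clock 3.1 tcp [ 456.9 -240.   167.4] phi 44.9 tilt [ 1.5e-03 -7.0e-04 -1.0e+00] w 59.7 gf 0.0 ft [-0.8 -0.6  0.9]
shift [-11.3  -5.6  84.4] turn -0.1 j [-28.  21. -11.  58.   0.  17.]
```

View pics/s1.png

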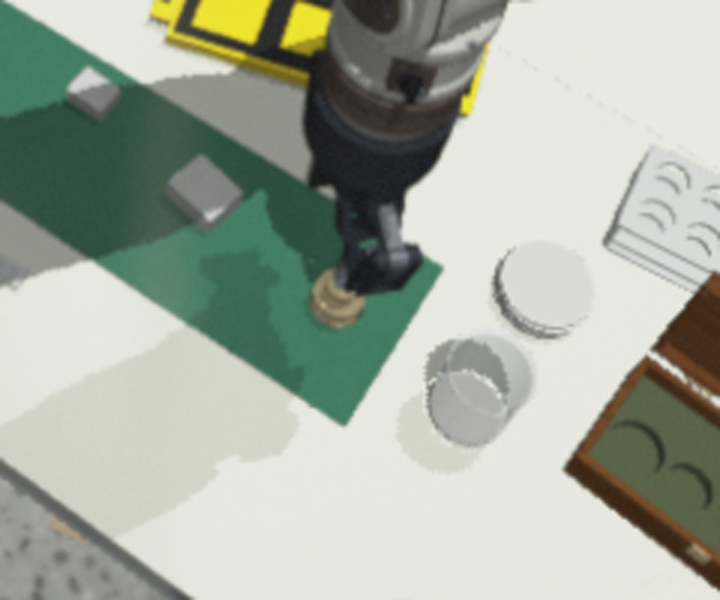

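Request:
step_arm([
  [[-11, -6, 20], 0],
  [[-11, -6, 40], 0],
  [[-11, -6, 60], 0],
  [[-11, -6, 75], 0],
  [[-11, -6, 84], 0],
  [[-11, -6, 84], 0],
  [[-11, -6, 84], 0],
])

```text
clock: 4.03
eef_pos: [0.4603, -0.2521, 0.0828]
tool_rot: [0.384, 0.923, -0.0, 0.001]
ft_force: [1.2, -0.0, 0.5]
grip_width: 0.0601
grasp_force: 0.0
```

```bash
python3 plan.py 461 -252 83 45
```

```text
clock 4.03 tcp [ 460.3 -252.1   82.8] phi 44.9 tilt [ 1.2e-03 -6.0e-04 -1.0e+00] w 60.1 gf 0.0 ft [ 1.2 -0.   0.5]
shift [-0.4  0.6 -0.2] turn -0.1 j [-29.  28. -15.  47.   0.  16.]
```

Request:
step_arm([
  [[0, 0, 0], 0],
  [[0, 0, 0], 0],
  [[0, 0, 0], 0],
  [[0, 0, 0], 0],
  [[0, 0, 0], 0],
  [[0, 0, 0], 0],
], claw=1)

```text
clock: 4.78
eef_pos: [0.46, -0.2523, 0.0831]
tool_rot: [0.384, 0.923, -0.0, 0.001]
ft_force: [-1.5, 0.3, 5.6]
grip_width: 0.0296
grasp_force: 58.9
```

Request:
step_arm([
  [[0, 0, -10], 0],
  [[0, 0, -40], 0],
  [[0, 0, -90], 0],
  [[0, 0, -90], 0],
  [[0, 0, -90], 0],
])

```text
clock: 5.4
eef_pos: [0.4595, -0.2517, 0.172]
tool_rot: [0.384, 0.923, 0.0, -0.0]
ft_force: [0.2, 0.5, -2.6]
grip_width: 0.0295
grasp_force: 59.6
```

```bash
python3 plan.py 639 194.5 150 90
```

```text
clock 5.4 tcp [ 459.5 -251.7  172. ] phi 44.9 tilt [-2.e-04  2.e-04 -1.e+00] w 29.5 gf 59.6 ft [ 0.2  0.5 -2.6]
shift [189.5 442.   22.1] turn -45.1 j [-29.  22.  -9.  59.   0.  16.]
```

Run:
```python
from h import *
im,d=bot.camera('side'); u=pix('side',[.46,-.252,.1])[0]; print(u)
x,y=int(u[0]),int(u[1]); save(cv2.resize(im[y-50:y+50,x-60:x+60],(720,600),interpolation=cv2.INTER_CUBIC),'s2.png')
K,D,T=P('side'); vv,uu=np.mgrid[y-50:y+50,x-60:x+60]; w=world('side',np.c_[uu.ravel(),vv.ravel()],d[y-50:y+50,x-60:x+60].ravel())
m=(np.hypot(w[:,0]-.46,w[:,1]+.252)<.045)&(w[:,2]>.05)&(w[:,2]<.18); print('low z',np.sort(w[m][:,2])[:15].round(4))
r=bot.trace('large_weight','side')[:1]
for q in r:
    mm=q['pixels']&(d>0); v,u=np.nonzero(mm); w=world('side',np.c_[u,v],d[mm]); print(q['score'],q['uv'],np.percentile(w,[2,50,98],axis=0).round(3).tolist())
```

```text
[400.06571389 318.60690463]
low z [0.0895 0.0917 0.0918 0.0922 0.0924 0.0927 0.0929 0.0942 0.0944 0.0955
 0.0965 0.0966 0.0968 0.0968 0.0969]
0.62 [391.9, 319.9] [[0.442, -0.25, 0.093], [0.45, -0.243, 0.109], [0.461, -0.235, 0.123]]
```

View pics/s2.png

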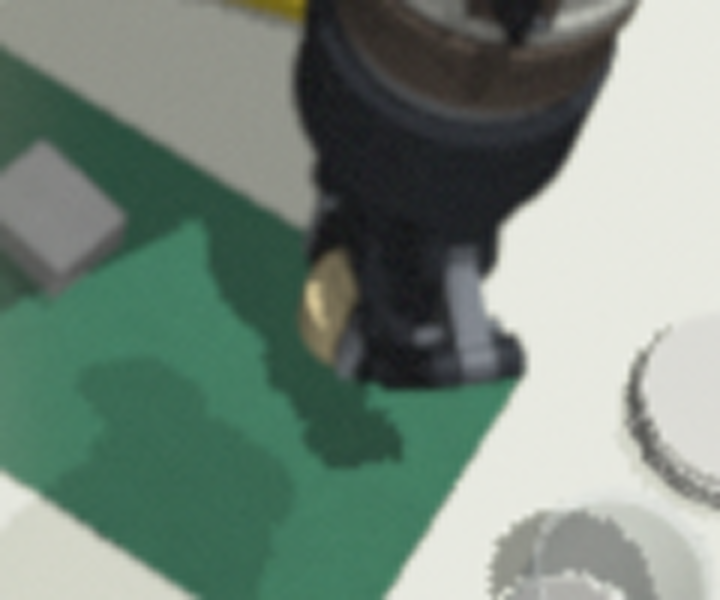

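Request:
step_arm([
  [[0, 0, 50], 0],
  [[0, 0, 75], 0],
  [[0, 0, 85], 0],
  [[0, 0, 88], 0],
  [[0, 0, 89.5], 0],
  [[0, 0, 89.5], 0],
  [[0, 0, 89.5], 0],
])

```text
clock: 6.38
eef_pos: [0.4603, -0.2522, 0.0834]
tool_rot: [0.384, 0.923, -0.0, 0.001]
ft_force: [0.4, -0.8, -1.1]
grip_width: 0.0293
grasp_force: 59.6
```

Request:
step_arm([
  [[0, 0, 0], 0],
  [[0, 0, 0], 0],
  [[0, 0, 2], 0],
  [[0, 0, 3.5], 0],
  [[0, 0, 3.5], 0],
], claw=-0.1)

```text
clock: 7.0
eef_pos: [0.4597, -0.2519, 0.0788]
tool_rot: [0.384, 0.923, 0.0, -0.0]
ft_force: [0.3, -0.1, 0.1]
grip_width: 0.0473
grasp_force: 0.0
```

Request:
step_arm([
  [[0, 0, 0], 0],
  [[0, 0, 0], 0],
  [[0, 0, 0], 0],
  [[0, 0, 0], 0],
  [[0, 0, 0], 0],
], claw=1)

```text
clock: 7.62
eef_pos: [0.4599, -0.2519, 0.0794]
tool_rot: [0.384, 0.923, 0.0, 0.0]
ft_force: [-1.6, 1.5, 4.9]
grip_width: 0.0299
grasp_force: 59.4
```

Request:
step_arm([
  [[0, 0, -10], 0],
  [[0, 0, -40], 0],
  [[0, 0, -80], 0],
  [[0, 0, -80], 0],
  [[0, 0, -80], 0],
])

```text
clock: 8.25
eef_pos: [0.4593, -0.2517, 0.1585]
tool_rot: [0.384, 0.923, -0.0, -0.001]
ft_force: [0.1, 0.1, -2.2]
grip_width: 0.0296
grasp_force: 59.6
```

```bash
python3 plan.py 639 194.5 150 45
python3 - <<'E'
from h import *
im,d=bot.camera('top'); u=pix('top',[.46,-.252,.1])[0]; print(u)
r=bot.trace('large_weight','top')[:1]
for q in r:
    mm=q['pixels']&(d>0); v,u=np.nonzero(mm); w=world('top',np.c_[u,v],d[mm]); print(q['score'],q['uv'],np.percentile(w,[2,50,98],axis=0).round(3).tolist())
E
```

```text
clock 8.25 tcp [ 459.3 -251.7  158.5] phi 44.9 tilt [-1.e-03  4.e-04 -1.e+00] w 29.6 gf 59.6 ft [ 0.1  0.1 -2.2]
shift [189.4 442.2   8.5] turn -0.1 j [-29.  23. -10.  57.  -0.  16.]
[426.56744735 264.06725385]
```

Request:
step_arm([
  [[189, 442, 0], 0],
  [[189, 442, 0], 0],
  [[189, 442, 0], 0],
  [[189, 442, 0], 0],
  [[189, 442, 0], 0],
  [[189, 442, 0], 0],
  [[189, 442, 0], 0],
  [[189, 442, 0], 0],
  [[189, 442, 0], 0],
  [[189, 442, 0], 0],
  [[189, 442, 0], 0],
])

```text
clock: 9.72
eef_pos: [0.6391, 0.1923, 0.1584]
tool_rot: [0.384, 0.923, -0.001, -0.001]
ft_force: [0.7, -0.0, -1.3]
grip_width: 0.0299
grasp_force: 59.9
```

```bash
python3 plan.py 639 194.5 85 45
python3 - <<'E'
from h import *
im,d=bot.camera('side'); u=pix('side',[.639,.194,.1])[0]; print(u)
x,y=int(u[0]),int(u[1]); save(cv2.resize(im[y-50:y+50,x-60:x+60],(720,600),interpolation=cv2.INTER_CUBIC),'s3.png')
E
```

```text
clock 9.72 tcp [639.1 192.3 158.4] phi 44.8 tilt [-1.9e-03 -8.0e-04 -1.0e+00] w 29.9 gf 59.9 ft [ 0.7 -0.  -1.3]
shift [ 1.5  1.6 73.4] turn -0.2 j [17. 38. 16. 68. -0. 62.]
[265.55042717 152.37549501]
```

View pics/s3.png

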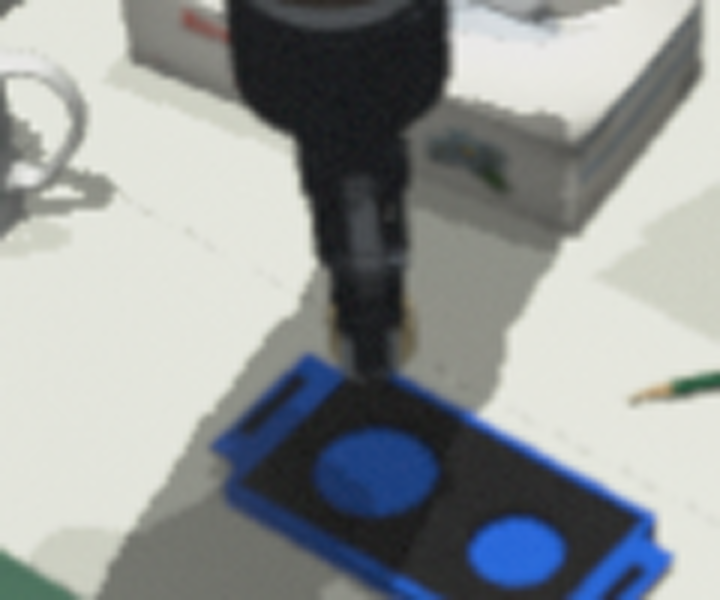

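Request:
step_arm([
  [[1.5, 1, 30], 0],
  [[1.5, 1, 50], 0],
  [[1.5, 1, 64], 0],
  [[1.5, 1, 70], 0],
  [[1.5, 1, 72.5], 0],
  [[1.5, 1, 73.5], 0],
  [[1.5, 1, 73.5], 0],
])

```text
clock: 10.65
eef_pos: [0.6397, 0.1958, 0.0863]
tool_rot: [0.384, 0.923, 0.0, 0.0]
ft_force: [0.5, -0.3, -2.1]
grip_width: 0.0301
grasp_force: 59.9
```

```bash
python3 plan.py 639 194.5 84 45
```

```text
clock 10.65 tcp [639.7 195.8  86.3] phi 44.9 tilt [ 1.2e-03  4.0e-04 -1.0e+00] w 30.1 gf 59.9 ft [ 0.5 -0.3 -2.1]
shift [-0.4 -1.4  2.3] turn -0.1 j [17. 42. 11. 59. -0. 62.]
```

Request:
step_arm([
  [[0, -1, 1.5], 0],
  [[0, -1, 2.5], 0],
  [[0, -1, 2.5], 0],
])

```text
clock: 11.02
eef_pos: [0.6385, 0.1949, 0.083]
tool_rot: [0.384, 0.923, -0.0, -0.0]
ft_force: [-0.2, 0.4, -1.4]
grip_width: 0.0298
grasp_force: 60.1
```

Request:
step_arm([
  [[0, 0, 0], 0],
  [[0, 0, 0], 0],
  [[0, 0, 0], 0],
  [[0, 0, -20], 0],
  [[0, 0, -60], 0],
  [[0, 0, -100], 0],
  [[0, 0, -100], 0],
  [[0, 0, -100], 0],
], claw=-0.15)

```text
clock: 12.02
eef_pos: [0.6384, 0.1949, 0.1828]
tool_rot: [0.384, 0.923, -0.0, -0.0]
ft_force: [0.5, 0.1, -0.8]
grip_width: 0.0489
grasp_force: 0.0
```

```bash
python3 plan.py 445 51.5 180 45
```

```text
clock 12.03 tcp [638.4 194.9 182.8] phi 44.9 tilt [-3.e-04 -0.e+00 -1.e+00] w 48.9 gf 0.0 ft [ 0.5  0.1 -0.8]
shift [  34.8 -238.2    2.9] turn -0.1 j [17. 37. 18. 71.  0. 62.]
```

Request:
step_arm([
  [[35, -238, 0], 0],
  [[35, -238, 0], 0],
  [[35, -238, 0], 0],
  [[35, -238, 0], 0],
  [[35, -238, 0], 0],
  [[35, -238, 0], 0],
  [[35, -238, 0], 0],
])

```text
clock: 12.9
eef_pos: [0.4464, 0.0523, 0.1829]
tool_rot: [0.383, 0.924, 0.0, 0.0]
ft_force: [-0.1, 1.0, 0.4]
grip_width: 0.0491
grasp_force: 0.0
```

```bash
python3 plan.py 445 51.5 90 45
python3 - <<'E'
from h import *
im,d=bot.camera('side'); save(cv2.resize(im[130:310,170:386],(720,600),interpolation=cv2.INTER_CUBIC),'s4.png')
for n in ('large_weight','black_cap_vial'):
  for q in bot.trace(n,'side')[:1]:
    mm=q['pixels']&(d>0); v,u=np.nonzero(mm); w=world('side',np.c_[u,v],d[mm]); print(q['score'],q['uv'],np.percentile(w,[2,50,98],axis=0).round(3).tolist())
E
```

```text
clock 12.9 tcp [446.4  52.3 182.9] phi 44.9 tilt [ 6.e-04  2.e-04 -1.e+00] w 49.1 gf 0.0 ft [-0.1  1.   0.4]
shift [ 0.4 -1.7 92.9] turn -0.1 j [  7.  14. -19.  57.   0.  52.]
0.76 [261.9, 259.3] [[0.434, 0.042, 0.006], [0.44, 0.048, 0.041], [0.452, 0.06, 0.063]]
```

View pics/s4.png

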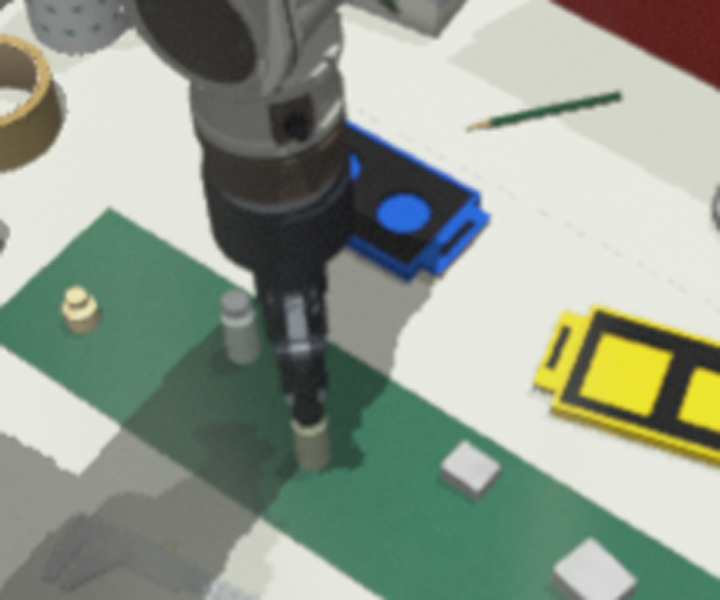

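Request:
step_arm([
  [[0, -1.5, 30], 0],
  [[0, -1.5, 60], 0],
  [[0, -1.5, 80], 0],
  [[0, -1.5, 90], 0],
  [[0, -1.5, 94], 0],
  [[0, -1.5, 94], 0],
  [[0, -1.5, 94], 0],
])

```text
clock: 13.92
eef_pos: [0.4448, 0.0508, 0.0898]
tool_rot: [0.384, 0.923, 0.0, 0.001]
ft_force: [-0.0, 1.2, -0.1]
grip_width: 0.0497
grasp_force: 0.0
```

Request:
step_arm([
  [[0, 0, 0], 0],
  [[0, 0, 0], 0],
  [[0, 0, 0], 0],
  [[0, 0, 0], 0],
  [[0, 0, 0], 0],
], claw=1)

```text
clock: 14.55
eef_pos: [0.4446, 0.0508, 0.0897]
tool_rot: [0.384, 0.923, 0.0, 0.001]
ft_force: [-0.9, 0.4, 6.3]
grip_width: 0.0206
grasp_force: 58.6
```

Request:
step_arm([
  [[0, 0, -10], 0],
  [[0, 0, -40], 0],
  [[0, 0, -80], 0],
  [[0, 0, -80], 0],
  [[0, 0, -80], 0],
])

```text
clock: 15.18
eef_pos: [0.4438, 0.0507, 0.169]
tool_rot: [0.384, 0.923, -0.0, -0.0]
ft_force: [-0.1, -0.2, -0.6]
grip_width: 0.0207
grasp_force: 58.6
```

```bash
python3 plan.py 639 124.7 165 45;python3 - <<'E'
from h import *
im,d=bot.camera('side'); x,y=pix('side',[.445,.052,.1])[0].astype(int); a=cv2.resize(im[y-45:y+55,x-40:x+40],(480,600),interpolation=cv2.INTER_CUBIC)
im2,d=bot.camera('top'); x,y=pix('top',[.639,.16,.02])[0].astype(int); b=cv2.resize(im2[y-50:y+50,x-26:x+27],(318,600),interpolation=cv2.INTER_CUBIC); save(np.hstack([a,b]),'s5.png')
E
```

```text
clock 15.18 tcp [443.8  50.7 169. ] phi 44.9 tilt [-3.e-04 -0.e+00 -1.e+00] w 20.7 gf 58.6 ft [-0.1 -0.2 -0.6]
shift [-85.3 190.5   3.9] turn -0.1 j [  7.  14. -21.  55.  -0.  52.]
```

View pics/s5.png

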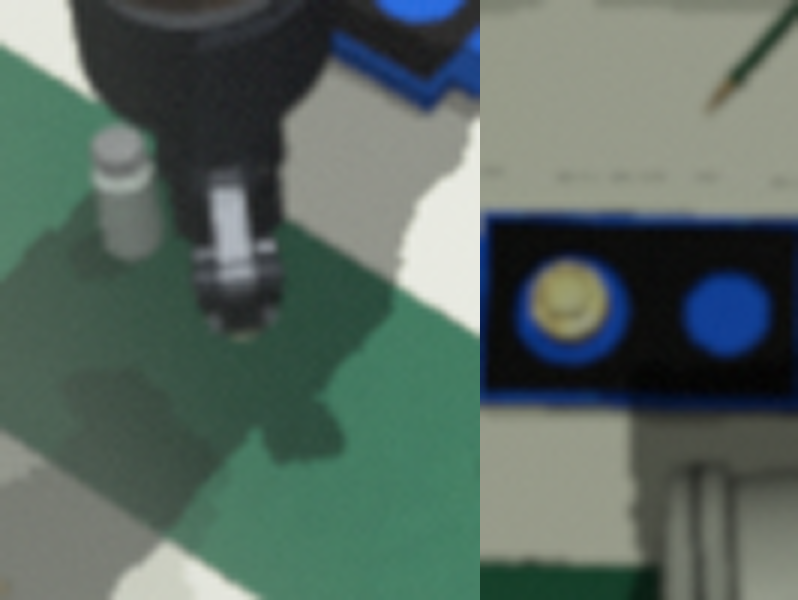

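Request:
step_arm([
  [[-85, 190, 0], 0],
  [[-85, 190, 0], 0],
  [[-85, 190, 0], 0],
  [[-85, 190, 0], 0],
  [[-85, 190, 0], 0],
  [[-85, 190, 0], 0],
  [[-85, 190, 0], 0],
])

```text
clock: 16.15
eef_pos: [0.6377, 0.1241, 0.1689]
tool_rot: [0.384, 0.923, -0.0, -0.001]
ft_force: [0.3, -0.1, -0.9]
grip_width: 0.0208
grasp_force: 58.8
```

```bash
python3 plan.py 639 124.7 94 45
```

```text
clock 16.15 tcp [637.7 124.1 168.9] phi 44.9 tilt [-1.4e-03 -3.0e-04 -1.0e+00] w 20.8 gf 58.8 ft [ 0.3 -0.1 -0.9]
shift [-0.6  1.5 74.9] turn -0.1 j [11. 35. 13. 68. -0. 56.]
```

Request:
step_arm([
  [[-0.5, 1, 30], 0],
  [[-0.5, 1, 55], 0],
  [[-0.5, 1, 68], 0],
  [[-0.5, 1, 72], 0],
  [[-0.5, 1, 74], 0],
  [[-0.5, 1, 74.5], 0],
  [[-0.5, 1, 74.5], 0],
  [[-0.5, 1, 74.5], 0],
])

```text
clock: 17.15
eef_pos: [0.6401, 0.125, 0.0951]
tool_rot: [0.384, 0.923, 0.0, 0.0]
ft_force: [0.4, -0.6, 0.1]
grip_width: 0.0207
grasp_force: 58.8
```

Request:
step_arm([
  [[0, 0, 0], 0],
  [[0, 0, 0], 0],
  [[0, 0, 0], 0],
  [[0, 0, -20], 0],
  [[0, 0, -60], 0],
  [[0, 0, -110], 0],
  [[0, 0, -110], 0],
  [[0, 0, -110], 0],
], claw=0.05)

```text
clock: 18.15
eef_pos: [0.6397, 0.1249, 0.2044]
tool_rot: [0.384, 0.923, -0.0, -0.0]
ft_force: [-0.5, -0.4, -0.7]
grip_width: 0.0409
grasp_force: 0.0
```

```bash
python3 plan.py 473 -142.5 180 -12.6
```

```text
clock 18.15 tcp [639.7 124.9 204.4] phi 44.9 tilt [-1.e-04 -0.e+00 -1.e+00] w 40.9 gf 0.0 ft [-0.5 -0.4 -0.7]
shift [ -71.9 -306.8   24.4] turn 57.5 j [11. 34. 16. 72. -0. 56.]
```

Request:
step_arm([
  [[-72, -307, 24], -32.5],
  [[-72, -307, 24], -32.5],
  [[-72, -307, 24], -32.5],
  [[-72, -307, 24], -32.5],
  [[-72, -307, 24], -32.5],
  [[-72, -307, 24], -32.5],
  [[-72, -307, 24], -32.5],
  [[-72, -307, 24], -32.5],
  [[-72, -307, 24], -32.5],
  [[-72, -307, 24], -32.5],
], claw=-0.5)

```text
clock: 19.4
eef_pos: [0.4736, -0.1418, 0.1806]
tool_rot: [0.109, 0.994, -0.0, 0.0]
ft_force: [0.5, -0.4, -0.8]
grip_width: 0.0638
grasp_force: 0.0
```

```bash
python3 plan.py 473 -142.5 84 77.4
python3 - <<'E'
from h import *
im,d=bot.camera('side'); x,y=pix('side',[.639,.16,.03])[0].astype(int); a=cv2.resize(im[y-40:y+40,x-40:x+40],(400,400),interpolation=cv2.INTER_CUBIC)
im2,d=bot.camera('top'); x,y=pix('top',[.639,.16,.02])[0].astype(int); b=cv2.resize(im2[y-40:y+40,x-40:x+40],(400,400),interpolation=cv2.INTER_CUBIC); save(np.hstack([a,b]),'s6.png')
E
```

```text
clock 19.4 tcp [ 473.6 -141.8  180.6] phi 77.5 tilt [ 1.e-04 -0.e+00 -1.e+00] w 63.8 gf 0.0 ft [ 0.5 -0.4 -0.8]
shift [ 0.5 -0.8 96.6] turn 0.1 j [-17.  18. -13.  59.   0.  -4.]
```

View pics/s6.png

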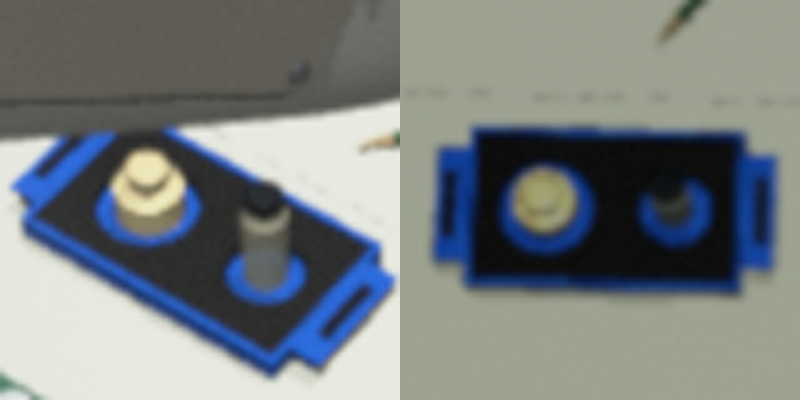

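Request:
step_arm([
  [[0.5, -1, 30], 0],
  [[0.5, -1, 60], 0],
  [[0.5, -1, 80], 0],
  [[0.5, -1, 92], 0],
  [[0.5, -1, 97], 0],
  [[0.5, -1, 98], 0],
  [[0.5, -1, 98], 0],
])

```text
clock: 20.38
eef_pos: [0.4729, -0.1437, 0.0833]
tool_rot: [0.11, 0.994, -0.0, 0.001]
ft_force: [0.3, 0.6, 0.2]
grip_width: 0.0641
grasp_force: 0.0
```

Request:
step_arm([
  [[0, 0, 0], 0],
  [[0, 0, 0], 0],
  [[0, 0, 0], 0],
  [[0, 0, 0], 0],
  [[0, 0, 0], 0],
], claw=1)

```text
clock: 21.0
eef_pos: [0.473, -0.1437, 0.0835]
tool_rot: [0.11, 0.994, -0.0, 0.001]
ft_force: [-1.2, 0.0, 5.6]
grip_width: 0.0381
grasp_force: 60.9
```

Request:
step_arm([
  [[0, 0, -10], 0],
  [[0, 0, -40], 0],
  [[0, 0, -80], 0],
  [[0, 0, -80], 0],
  [[0, 0, -80], 0],
])

```text
clock: 21.62
eef_pos: [0.4719, -0.1435, 0.1623]
tool_rot: [0.11, 0.994, 0.0, -0.0]
ft_force: [-0.6, -0.1, -2.8]
grip_width: 0.0383
grasp_force: 60.5
```

```bash
python3 plan.py 615.5 -75.8 165 15.2
```

```text
clock 21.62 tcp [ 471.9 -143.5  162.3] phi 77.4 tilt [-6.e-04  2.e-04 -1.e+00] w 38.3 gf 60.5 ft [-0.6 -0.1 -2.8]
shift [-125.3   97.4   -2.8] turn 62.2 j [-17.  19. -14.  56.  -0.  -4.]
```

Request:
step_arm([
  [[-125.5, 97.5, 0], 62],
  [[-125.5, 97.5, 0], 62],
  [[-125.5, 97.5, 0], 62],
  [[-125.5, 97.5, 0], 62],
  [[-125.5, 97.5, 0], 62],
  [[-125.5, 97.5, 0], 62],
  [[-125.5, 97.5, 0], 62],
  [[-125.5, 97.5, 0], 62],
])

```text
clock: 22.62
eef_pos: [0.6155, -0.0759, 0.1614]
tool_rot: [0.605, 0.796, -0.001, -0.001]
ft_force: [0.2, -0.0, -1.7]
grip_width: 0.0383
grasp_force: 60.6
```

```bash
python3 plan.py 615.5 -75.8 87 15.2
python3 - <<'E'
from h import *
im,d=bot.camera('side'); x,y=pix('side',[.615,-.076,.06])[0].astype(int); a=cv2.resize(im[y-50:y+50,x-60:x+60],(720,600),interpolation=cv2.INTER_CUBIC); save(a,'s7.png')
E
```

```text
clock 22.62 tcp [615.5 -75.9 161.4] phi 15.5 tilt [-2.2e-03  2.0e-04 -1.0e+00] w 38.3 gf 60.6 ft [ 0.2 -0.  -1.7]
shift [ 0.   0.1 74.4] turn 0.3 j [-7. 32.  7. 64. -0. 67.]
```

View pics/s7.png

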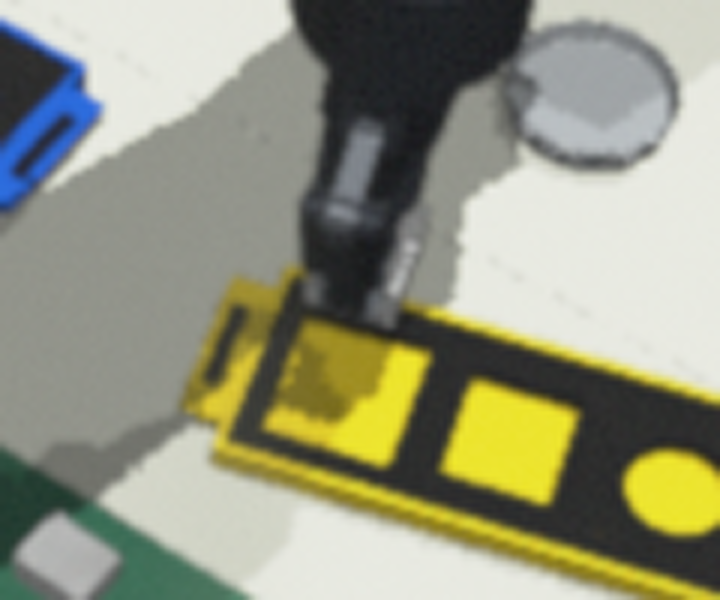

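Gripper holds the block (crop (360,290)) above the larger yellow well (350,395), aligned with the tray. Lowering.

Request:
step_arm([
  [[0, 0, 30], 0],
  [[0, 0, 55], 0],
  [[0, 0, 68], 0],
  [[0, 0, 72], 0],
  [[0, 0, 73.5], 0],
  [[0, 0, 74.5], 0],
  [[0, 0, 74.5], 0],
  [[0, 0, 74.5], 0],
])

```text
clock: 23.68
eef_pos: [0.6164, -0.0759, 0.0886]
tool_rot: [0.606, 0.795, 0.0, 0.0]
ft_force: [0.5, 0.6, -1.1]
grip_width: 0.0379
grasp_force: 60.7
```

```bash
python3 plan.py 615.5 -75.8 87 15.2
```

```text
clock 23.68 tcp [616.4 -75.9  88.6] phi 15.4 tilt [ 8.e-04 -1.e-04 -1.e+00] w 37.9 gf 60.7 ft [ 0.5  0.6 -1.1]
shift [ 0.3 -0.9  1.6] turn 0.2 j [-7. 37.  2. 55. -0. 68.]
```

Request:
step_arm([
  [[0, -0.5, 1], 0],
  [[0, -0.5, 1.5], 0],
  [[0, -0.5, 1.5], 0],
])

```text
clock: 24.05
eef_pos: [0.6156, -0.076, 0.0866]
tool_rot: [0.606, 0.795, -0.0, -0.0]
ft_force: [-1.0, -0.5, -1.0]
grip_width: 0.0385
grasp_force: 60.8
```

Request:
step_arm([
  [[0, 0, 0], 0],
  [[0, 0, 0], 0],
  [[0, 0, 0], 0],
  [[0, 0, -20], 0],
  [[0, 0, -60], 0],
  [[0, 0, -95], 0],
  [[0, 0, -95], 0],
  [[0, 0, -95], 0],
], claw=-0.15)

```text
clock: 25.05
eef_pos: [0.6154, -0.076, 0.1812]
tool_rot: [0.606, 0.795, -0.0, -0.0]
ft_force: [0.2, -0.3, 0.2]
grip_width: 0.0488
grasp_force: 0.0
```

```bash
python3 plan.py 493.7 -37 180 84.6
```

```text
clock 25.05 tcp [615.4 -76.  181.2] phi 15.4 tilt [-6.e-04  1.e-04 -1.e+00] w 48.8 gf 0.0 ft [ 0.2 -0.3  0.2]
shift [  69.8 -107.     1.2] turn -69.2 j [-7. 32.  8. 67. -0. 68.]
```

Request:
step_arm([
  [[70, -107, 0], -69],
  [[70, -107, 0], -69],
  [[70, -107, 0], -69],
  [[70, -107, 0], -69],
  [[70, -107, 0], -69],
  [[70, -107, 0], -69],
  [[70, -107, 0], -69],
  [[70, -107, 0], -69],
  [[70, -107, 0], -69],
])

```text
clock: 26.18
eef_pos: [0.4934, -0.0368, 0.1808]
tool_rot: [0.05, 0.999, 0.0, -0.001]
ft_force: [-0.6, 0.1, -1.0]
grip_width: 0.0492
grasp_force: 0.0
```

```bash
python3 plan.py 493.7 -37 82 84.6
python3 - <<'E'
from h import *
im,d=bot.camera('side'); x,y=pix('side',[.56,-.08,.02])[0].astype(int); a=cv2.resize(im[y-50:y+50,x-60:x+60],(720,600),interpolation=cv2.INTER_CUBIC); save(a,'s8.png')
E
```

```text
clock 26.18 tcp [493.4 -36.8 180.8] phi 84.3 tilt [-1.8e-03  1.0e-04 -1.0e+00] w 49.2 gf 0.0 ft [-0.6  0.1 -1. ]
shift [-0.5 -0.1 98.8] turn -0.3 j [ -4.  18. -13.  59.  -0.   1.]
```

View pics/s8.png

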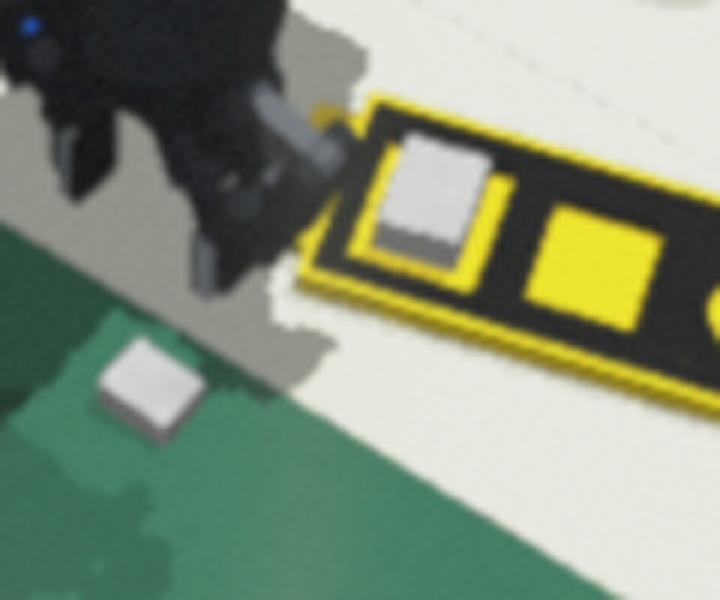

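Request:
step_arm([
  [[-0.5, 0, 30], 0],
  [[-0.5, 0, 60], 0],
  [[-0.5, 0, 80], 0],
  [[-0.5, 0, 94], 0],
  [[-0.5, 0, 99], 0],
  [[-0.5, 0, 100], 0],
  [[-0.5, 0, 100], 0],
])

```text
clock: 27.1
eef_pos: [0.495, -0.037, 0.0823]
tool_rot: [0.049, 0.999, -0.0, 0.001]
ft_force: [-0.2, 0.2, 0.3]
grip_width: 0.0492
grasp_force: 0.0
```

Request:
step_arm([
  [[0, 0, 0], 0],
  [[0, 0, 0], 0],
  [[0, 0, 0], 0],
  [[0, 0, 0], 0],
  [[0, 0, 0], 0],
], claw=1)

```text
clock: 27.72
eef_pos: [0.4951, -0.037, 0.0827]
tool_rot: [0.049, 0.999, -0.0, 0.001]
ft_force: [-0.8, -0.1, 5.2]
grip_width: 0.028
grasp_force: 59.2
```

Request:
step_arm([
  [[0, 0, -10], 0],
  [[0, 0, -40], 0],
  [[0, 0, -80], 0],
  [[0, 0, -80], 0],
  [[0, 0, -80], 0],
])

```text
clock: 28.35
eef_pos: [0.4942, -0.0369, 0.1616]
tool_rot: [0.049, 0.999, 0.0, -0.0]
ft_force: [0.4, -0.2, -1.5]
grip_width: 0.0283
grasp_force: 59.2
```

```bash
python3 plan.py 631.5 -135.5 165 15.2
```

```text
clock 28.35 tcp [494.2 -36.9 161.6] phi 84.4 tilt [-1.e-04  0.e+00 -1.e+00] w 28.3 gf 59.2 ft [ 0.4 -0.2 -1.5]
shift [-146.3  -84.7   -3.4] turn 69.2 j [ -4.  20. -14.  56.   0.   1.]
```

Request:
step_arm([
  [[-146, -84.5, 0], 69],
  [[-146, -84.5, 0], 69],
  [[-146, -84.5, 0], 69],
  [[-146, -84.5, 0], 69],
  [[-146, -84.5, 0], 69],
  [[-146, -84.5, 0], 69],
  [[-146, -84.5, 0], 69],
  [[-146, -84.5, 0], 69],
  [[-146, -84.5, 0], 69],
])

```text
clock: 29.48
eef_pos: [0.631, -0.1352, 0.1605]
tool_rot: [0.606, 0.796, -0.0, -0.001]
ft_force: [-0.7, 0.1, -0.2]
grip_width: 0.0279
grasp_force: 59.2
```

```bash
python3 plan.py 631.5 -135.5 86 15.2
```

```text
clock 29.48 tcp [ 631.  -135.2  160.5] phi 15.4 tilt [-1.9e-03  4.0e-04 -1.0e+00] w 27.9 gf 59.2 ft [-0.7  0.1 -0.2]
shift [-0.5  0.6 74.5] turn 0.2 j [-12.  35.  11.  66.   0.  62.]
```

Request:
step_arm([
  [[-0.5, 0.5, 30], 0],
  [[-0.5, 0.5, 55], 0],
  [[-0.5, 0.5, 68], 0],
  [[-0.5, 0.5, 73], 0],
  [[-0.5, 0.5, 75], 0],
  [[-0.5, 0.5, 76], 0],
  [[-0.5, 0.5, 76], 0],
  [[-0.5, 0.5, 76], 0],
])

```text
clock: 30.48
eef_pos: [0.6324, -0.1357, 0.0862]
tool_rot: [0.606, 0.795, 0.0, 0.0]
ft_force: [-0.2, 0.3, -0.5]
grip_width: 0.028
grasp_force: 59.2
```

Request:
step_arm([
  [[0, 0, 0], 0],
  [[0, 0, 0], 0],
  [[0, 0, 0], 0],
  [[0, 0, -20], 0],
  [[0, 0, -60], 0],
  [[0, 0, -95], 0],
  [[0, 0, -95], 0],
  [[0, 0, -95], 0],
], claw=0.05)

```text
clock: 31.48
eef_pos: [0.6317, -0.1356, 0.1801]
tool_rot: [0.606, 0.795, -0.0, -0.0]
ft_force: [-1.1, 0.1, -0.5]
grip_width: 0.0401
grasp_force: 0.0
```

```bash
python3 plan.py 440 244.5 180 45
```

```text
clock 31.48 tcp [ 631.7 -135.6  180.1] phi 15.4 tilt [-8.e-04  2.e-04 -1.e+00] w 40.1 gf 0.0 ft [-1.1  0.1 -0.5]
shift [ 4.173e+02 -8.410e+01  3.000e-01] turn -29.6 j [-12.  34.  13.  69.   0.  63.]
```

Request:
step_arm([
  [[417, -84, 0], 0],
  [[417, -84, 0], 0],
  [[417, -84, 0], 0],
  [[417, -84, 0], 0],
  [[417, -84, 0], 0],
  [[417, -84, 0], 0],
  [[417, -84, 0], 0],
  [[417, -84, 0], 0],
  [[417, -84, 0], 0],
  [[417, -84, 0], 0],
])

```text
clock: 32.72
eef_pos: [0.4408, 0.2429, 0.18]
tool_rot: [0.607, 0.795, -0.001, -0.0]
ft_force: [-0.2, -0.7, 1.3]
grip_width: 0.0405
grasp_force: 0.0
```

```bash
python3 plan.py 440 244.5 80 k
python3 - <<'E'
from h import *
im,d=bot.camera('side'); x,y=pix('side',[.62,-.13,.02])[0].astype(int); a=cv2.resize(im[y-40:y+40,x-40:x+40],(400,400),interpolation=cv2.INTER_CUBIC)
x,y=pix('side',[.44,.244,.04])[0].astype(int); b=cv2.resize(im[y-40:y+40,x-40:x+40],(400,400),interpolation=cv2.INTER_CUBIC); save(np.hstack([a,b]),'s9.png')
E
```

```text
clock 32.73 tcp [440.8 242.9 180. ] phi 15.3 tilt [-1.e-03 -9.e-04 -1.e+00] w 40.5 gf 0.0 ft [-0.2 -0.7  1.3]
shift [  1.8  -0.3 100. ] turn 0 j [ 29.  19. -11.  59.  -0. 104.]
```

View pics/s9.png

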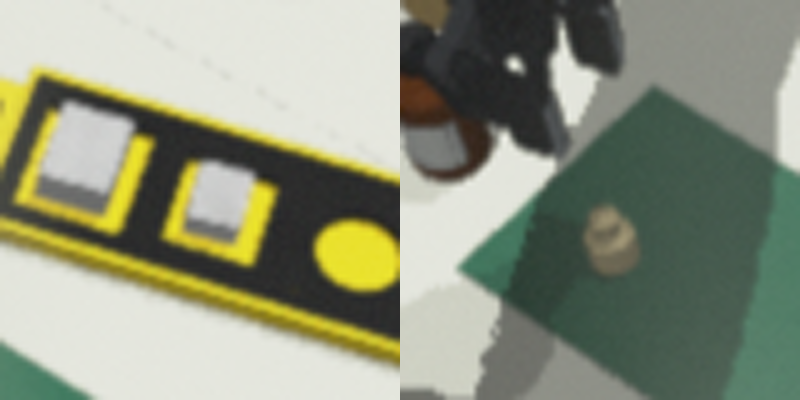

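Request:
step_arm([
  [[1, 0, 30], 0],
  [[1, 0, 60], 0],
  [[1, 0, 80], 0],
  [[1, 0, 94], 0],
  [[1, 0, 99], 0],
  [[1, 0, 100], 0],
  [[1, 0, 100], 0],
])

```text
clock: 33.65
eef_pos: [0.4408, 0.2453, 0.0813]
tool_rot: [0.606, 0.795, 0.001, 0.0]
ft_force: [0.0, -0.1, 0.7]
grip_width: 0.0403
grasp_force: 0.0
```

Request:
step_arm([
  [[0, 0, 0], 0],
  [[0, 0, 0], 0],
  [[0, 0, 0], 0],
  [[0, 0, 0], 0],
  [[0, 0, 0], 0],
], claw=1)

```text
clock: 34.28
eef_pos: [0.4406, 0.2454, 0.0816]
tool_rot: [0.606, 0.795, 0.001, 0.0]
ft_force: [-0.6, -0.8, 5.6]
grip_width: 0.0192
grasp_force: 58.7
```

Request:
step_arm([
  [[0, 0, -10], 0],
  [[0, 0, -40], 0],
  [[0, 0, -80], 0],
  [[0, 0, -80], 0],
  [[0, 0, -80], 0],
])

```text
clock: 34.9
eef_pos: [0.44, 0.2449, 0.1605]
tool_rot: [0.606, 0.795, -0.0, -0.0]
ft_force: [-0.1, -0.6, -0.8]
grip_width: 0.0191
grasp_force: 58.9
```

```bash
python3 plan.py 648 -195.5 162 15.2
```

```text
clock 34.9 tcp [440.  244.9 160.5] phi 15.4 tilt [-2.e-04 -1.e-04 -1.e+00] w 19.1 gf 58.9 ft [-0.1 -0.6 -0.8]
shift [-479.8   83.8   -1.5] turn 0.2 j [ 29.  21. -13.  56.  -0. 104.]
```

Request:
step_arm([
  [[0, 0, -20], 0],
  [[-479.5, 83.5, -20], 0],
  [[-479.5, 83.5, -20], 0],
  [[-479.5, 83.5, -20], 0],
  [[-479.5, 83.5, -20], 0],
  [[-479.5, 83.5, -20], 0],
  [[-479.5, 83.5, -20], 0],
  [[-479.5, 83.5, -20], 0],
  [[-479.5, 83.5, -20], 0],
  [[-479.5, 83.5, -20], 0],
  [[-479.5, 83.5, -20], 0],
  [[-479.5, 83.5, -20], 0],
])

```text
clock: 36.4
eef_pos: [0.6473, -0.1935, 0.1799]
tool_rot: [0.605, 0.796, -0.0, -0.001]
ft_force: [0.5, 0.6, -1.3]
grip_width: 0.0191
grasp_force: 58.9
```

```bash
python3 plan.py 648 -195.5 85.5 15.2
```

```text
clock 36.4 tcp [ 647.3 -193.5  179.9] phi 15.5 tilt [-1.9e-03  8.0e-04 -1.0e+00] w 19.1 gf 58.9 ft [ 0.5  0.6 -1.3]
shift [-2.2  0.3 94.4] turn 0.3 j [-17.  38.  19.  71.   0.  58.]
```

Request:
step_arm([
  [[-1, 0, 40], 0],
  [[-1, 0, 70], 0],
  [[-1, 0, 86], 0],
  [[-1, 0, 92], 0],
  [[-1, 0, 94.5], 0],
  [[-1, 0, 95.5], 0],
  [[-1, 0, 95.5], 0],
  [[-1, 0, 95.5], 0],
])

```text
clock: 37.4
eef_pos: [0.6485, -0.1963, 0.0858]
tool_rot: [0.606, 0.795, 0.0, 0.0]
ft_force: [0.3, -0.4, -0.9]
grip_width: 0.019
grasp_force: 58.9
```

Request:
step_arm([
  [[0, 0, 0], 0],
  [[0, 0, 0], 0],
  [[0, 0, 0], 0],
  [[0, 0, -20], 0],
  [[0, 0, -60], 0],
  [[0, 0, -110], 0],
  [[0, 0, -170], 0],
  [[0, 0, -170], 0],
  [[0, 0, -170], 0],
], claw=0.05)

```text
clock: 38.52
eef_pos: [0.6482, -0.1961, 0.2553]
tool_rot: [0.606, 0.795, 0.0, 0.0]
ft_force: [1.4, 0.5, -1.1]
grip_width: 0.0405
grasp_force: 0.0
```

```bash
python3 plan.py 400 0 300 45
```

```text
clock 38.52 tcp [ 648.2 -196.1  255.3] phi 15.4 tilt [ 6.e-04 -1.e-04 -1.e+00] w 40.5 gf 0.0 ft [ 1.4  0.5 -1.1]
shift [ 254.8 -187.3  -44.9] turn -29.6 j [-17.  36.  27.  81.   0.  58.]
```

Request:
step_arm([
  [[255, -187, -45], 0],
  [[255, -187, -45], 0],
  [[255, -187, -45], 0],
  [[255, -187, -45], 0],
  [[255, -187, -45], 0],
  [[255, -187, -45], 0],
  [[255, -187, -45], 0],
  [[255, -187, -45], 0],
])

```text
clock: 39.52
eef_pos: [0.401, -0.0003, 0.2993]
tool_rot: [0.607, 0.795, -0.0, -0.0]
ft_force: [-0.2, -0.1, 0.3]
grip_width: 0.0406
grasp_force: 0.0
```

Run:
```python
from h import *
im,d=bot.camera('side'); save(cv2.resize(im[130:400,120:480],(800,600),interpolation=cv2.INTER_CUBIC),'s10.png')
im,d=bot.camera('top'); save(cv2.resize(im[150:300,170:490],(800,375),interpolation=cv2.INTER_CUBIC),'t10.png')
for n in 'large_weight small_weight large_block small_block black_cap_vial white_cap_vial brown_bottle glass_beaker'.split():
  for q in bot.trace(n,'top')[:1]:
    mm=q['pixels']&(d>0); v,u=np.nonzero(mm)
    if len(u): w=world('top',np.c_[u,v],d[mm]); print(n,round(q['score'],2),np.percentile(w,[2,50,98],axis=0).round(3).tolist())
```

```text
large_weight 0.49 [[0.625, 0.177, 0.01], [0.638, 0.19, 0.026], [0.656, 0.207, 0.041]]
small_weight 0.3 [[0.618, -0.146, 0.01], [0.631, -0.133, 0.02], [0.645, -0.122, 0.025]]
large_block 0.65 [[0.595, -0.095, 0.004], [0.615, -0.076, 0.025], [0.639, -0.058, 0.03]]
small_block 0.45 [[0.617, -0.146, 0.007], [0.629, -0.134, 0.019], [0.644, -0.123, 0.025]]
black_cap_vial 0.64 [[0.63, 0.113, 0.012], [0.636, 0.122, 0.055], [0.648, 0.133, 0.068]]
white_cap_vial 0.47 [[0.475, 0.13, 0.031], [0.482, 0.138, 0.058], [0.491, 0.146, 0.065]]
brown_bottle 0.62 [[0.424, 0.329, 0.004], [0.438, 0.34, 0.059], [0.455, 0.361, 0.087]]
glass_beaker 0.66 [[0.428, -0.38, -0.002], [0.452, -0.364, 0.024], [0.472, -0.329, 0.07]]
```

View pics/s10.png

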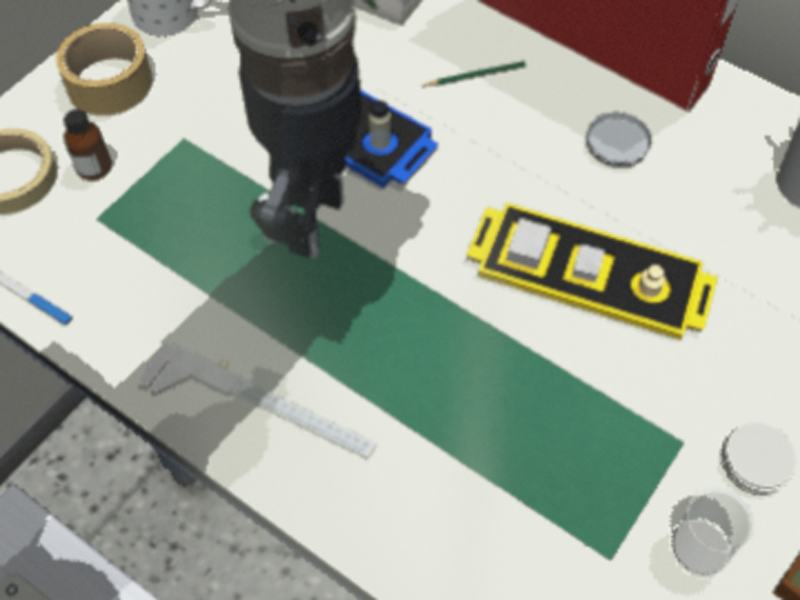

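View pics/t10.png

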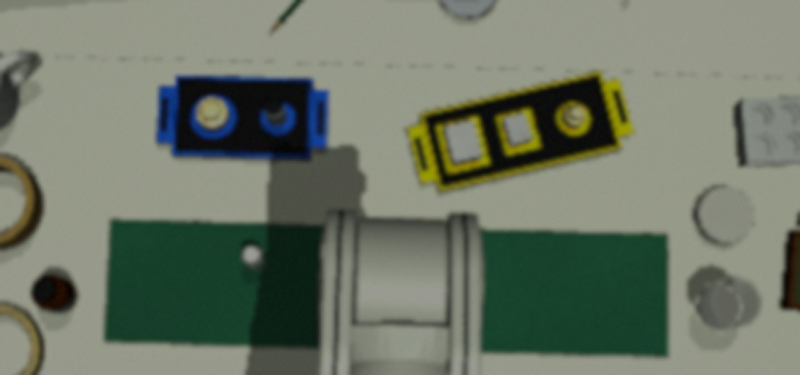

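All five pieces are upright in their wells: weight (213,112) and vial (278,115) in blue, blocks (465,142) and (518,132) and small weight (574,118) in yellow in the top view. The white-capped vial (250,255), the bottle and the beaker have not moved. Handing in.

```bash
python3 -c "
from workcell import bot; print(bot.job_done())"
```

```text
the job is handed in; nothing more can be done
None
```

Both kits are made up and the job is handed in. All five pieces show upright in their wells in the last pictures, and the white-capped vial, brown bottle and beaker are where they were, at about 40 s of the 125 s allowed.

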